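# Find the stamped kit crate and push it to the dispatch line

## Task

Tip both kit crates over towards the robot, so that each lies on its near side and shows its underside to the far side of the table; then push the one with the round stamp underneath, still lying like that, away from the robot until its stamped face stands over the dispatch line (the strip of silver tape), and leave the other crate short of the tape. Only nudge with the fingers: do not lift or carry a crate, and leave the other things on the table alone.

Things in the scene. Friction and masses are not known exactly. Their poses are not given: they have to be found in the camera images.
- crate_a: closed plywood kit crate, flat-sided, 60 mm deep (x) x 110 wide (y) x 120 tall (z), 0.25-0.5 kg; the other looks the same. Origin: centre of underside. Starts upright, +x away from the robot within 0.2 rad. Pulled robotwards near the top of its far face it tips about its near bottom edge without sliding, past 27 degrees falls by itself, then lies 60 mm high, +x up, underside to the far side.
- crate_b: closed plywood kit crate, flat-sided, 60 mm deep (x) x 110 wide (y) x 120 tall (z), 0.25-0.5 kg; the other looks the same. Origin: centre of underside. Starts upright, +x away from the robot within 0.2 rad. Pulled robotwards near the top of its far face it tips about its near bottom edge without sliding, past 27 degrees falls by itself, then lies 60 mm high, +x up, underside to the far side.
- crate_a_mid (a point): centre of crate_a's volume, 60 mm above its underside
- crate_b_mid (a point): centre of crate_b's volume, 60 mm above its underside
- stamp (a point): centre of the round black ink stamp (a ring 52 mm across with a dot in it) on the underside of one of the crates; it coincides with that crate's origin. The other crate's underside is bare.
- tape_line: the dispatch line: a strip of silver tape stuck flat across the table beyond the crates, 50 mm wide (its x, pointing away from the robot), 580 mm long (its y), no thickness to speak of. Origin: its centre.
- screw_jar: bystander, leave alone: glass jar of screws, 36 mm across, 58 tall, between the crates
- tape_roll: bystander, leave alone: roll of silver tape lying flat, 104 mm across, 48 tall, to the right of the crates
- circuit_board: bystander, leave alone: small green circuit board, 42 x 54 x 15 mm, between the robot and the crates
- battery_box: bystander, leave alone: black battery holder, 60 x 34 x 22 mm, to the right of the crates
- servo: bystander, leave alone: small blue motor with a white arm, 54 x 20 x 42 mm, to the left of the crates
Mind the look-alikes: they are no part of the job. What is shaped like the crate_a but blue or yellow is not meant.

How it is judged:
On the way, in this order (a step that is already met when the one before it is completed fails the run):
1. both crates lie on their near sides (angle between each of crate_a, crate_b's own x axis and vertical below 0.15 rad), for 0.2 s.
2. the stamped face is over the tape (x of crate_a in the frame of tape_line between -0.028 and 0.028 m and x of crate_a_mid in the frame of tape_line below -0.04 m and y of crate_a in the frame of tape_line between -0.29 and 0.29 m and angle between crate_a's own x axis and vertical below 0.15 rad), for 0.2 s.
At the end, for the whole second after the job is handed in: Both crates lie still on their near sides (within 0.15 rad); the stamped crate's underside faces away from the robot with its centre within 28 mm of the tape's centre line and within the tape's length; the other crate's underside is at least 30 mm short of the tape's centre line (all of step 2 and angle between crate_b's own x axis and vertical below 0.15 rad and x of crate_b in the frame of tape_line below -0.03 m and linear speed of each of crate_a, crate_b below 0.02 m/s); the robot touches nothing.
It fails at once if a crate is lifted off the table (about 20 mm or more) ((height (world z) of crate_a_mid above 0.095 m or (angle between crate_a's own x axis and vertical below 0.2 rad and height (world z) of crate_a_mid above 0.055 m) or (angle between crate_a's own z axis and vertical below 0.2 rad and height (world z) of crate_a_mid above 0.08 m)) or (height (world z) of crate_b_mid above 0.095 m or (angle between crate_b's own x axis and vertical below 0.2 rad and height (world z) of crate_b_mid above 0.055 m) or (angle between crate_b's own z axis and vertical below 0.2 rad and height (world z) of crate_b_mid above 0.08 m))).
It fails at once if the unstamped crate is pushed onto the tape (x of crate_b in the frame of tape_line above -0.015 m).
It fails at once if another thing on the table is shifted by more than 40 mm (distance of any of screw_jar, tape_roll, circuit_board, battery_box, servo from where it was at the start of the episode above 0.04 m).
It also fails if it takes over 61 s, if anything falls off the work surface, if the arm or the gripper's body presses on something with over 40 N, if the wrist force passes 120 N, or if a joint passes its speed limit or range.

## Robot

A 7-joint arm with a two-finger parallel gripper is mounted at the origin on the work surface. World frame = base frame: x ahead of the robot, y to its left, z up, the work surface at z = 0. Lengths are in m, angles in rad, forces in N, time in s.
With the tool pointing down it reaches from about 0.4 to 0.85 m from the base axis. Payload 4.5 kg.
Tool frame: the origin (TCP) lies on the centre line of the jaws, within the pads' length; the fingertips stand r.tip_reach ahead of it and the grasp point (between the pads) lies 3 mm ahead of it (r.tip_reach is the distance from the TCP to the fingertips, in m); z points along the fingers, y is the line along which they close (so a half turn about z gives the same grasp; the last joint's range is limited). The gripper opens to 88 mm and grips with 3 to 60 N. Pads are 18 mm wide; open, the fingers measure 123 mm over their backs; the gripper's body (75 mm by 187 mm) begins 45 mm behind the grasp point.
Start: joints at [-1.198, 0.689, -0.195, 1.565, 0.157, 0.902, -0.215], TCP at [0.208, 0.59, 0.237] pointing down, gripper open.
Joint ranges: [-3.01, 3.01], [-0.46, 2.08], [-1.47, 1.51], [0.13, 2.56], [-1, 4.14], [0.04, 2.09], [-2.66, 2.66]. Speed limits (rad/s): [2.57, 2.57, 3.14, 3.14, 3.14, 3.14, 3.14].

## Interface

Orientations are given as a unit quaternion [x, y, z, w].
In Python, from plant import readout, eyes, ticket, r gives the robot as it stands. The module is installed in compiled form; this text tells all that it offers.
- The arm moves only by the tool carry_out, never from a script. Its argument "motion" is a list that holds one entry, the list of rows, each a list of 7 numbers: the shift along the tool's x, y, z in mm, then the turn, a rotation vector about the tool's x, y, z in rad, then the opening in per cent of the stroke, from 0 (shut) to 100 (fully open). In form: [[[dx, dy, dz, ax, ay, az, claw], ...]]. A call has 1 to 8 rows; each row shifts and turns the commanded pose from where the row before left it, along the tool's axes as they then stand; what a row does not reach is not made up. A row lasts 1/10 s, in which the tool goes at most 50 mm and 8.59 degrees, less where a joint would pass 70% of its speed; a pose out of reach is approached as far as the arm can. A call is refused whole if a number of a shift passes 50 or a number of a turn 0.15, either way. A call with a gripper value outside its range is refused whole. The fingers move at their own pace and stop on an object; "squeeze" is the grip in N (left out, the last holds). Time passes only in rows, so rows that do not move let the fingers close. It gives the time, the measured TCP pose, the force and the opening at its end, in the units of the state.
- readout.get_state(): the state, without advancing time (a new reading comes with each control period).
- eyes.snapshot(name): name is "side" or "top" or "wrist"; returns a dict with "pixels" (384x512x3 uint8, red, green, blue), "K" (3x3 intrinsics, pixels), "origin" and "attitude" of the camera in the world. Camera axes: x right, y down, z forward; pixel columns grow to the right and rows downward; lengths in m; the calibration is good to about 2 mm. A picture is of the moment at which its call begins. There is no depth.
- ticket.finish_job(): hands the job in, once; it reports no verdict.
The state is a dict: "clock": time; "q": joint angles; "qd": joint speeds; "joint_torque": joint torques, N m; "tool_pos": TCP position; "eef_rot": TCP orientation; "contact_force": force on the tool from outside, world axes, zero at the start; "moment": the same for the moment, N m; "opening": opening from 0.0 (shut) to 1.0 (fully open).
Only numpy, scipy, OpenCV 4.12 (cv2) and the standard library are available. Lean on these libraries where they do the work, as an engineer would, in place of code of your own. Each camera call takes 0.05 s, during which the arm holds its last target. There are 200 camera calls.

## Working session

There is one attempt and no reset: what is moved stays moved. The work goes in short steps, Python scripts to look and compute and a tool call to move; the robot and the scene stay as the last step left them, time stands still between calls to the robot, and variables do not carry over. Pictures are saved under pics/ and viewed, on a budget of 10 in all, crops included, one or two more only if the job needs it, and the job is handed in when it is done.

Besides the shell and the picture viewer there is one more tool, called by a JSON object that holds its "name" and its "arguments", one argument or row to a line. carry_out: Moves the arm, as the interface text tells. Its arguments: {"type":"object","properties":{"motion":{"type":"array","items":{"type":"array","items":{"type":"array","items":{"type":"number"}}}},"squeeze":{"type":"number"}},"required":["motion"]}

```bash
mkdir -p pics; cat > h.py <<'E'
import numpy as np, cv2
from plant import readout, eyes, ticket, r
from scipy.spatial.transform import Rotation as R
def snap(n,f):
    s=eyes.snapshot(n); cv2.imwrite('pics/'+f,s['pixels'][:,:,::-1]); return s
def att(s):
    a=np.array(s['attitude']); return R.from_quat(a).as_matrix() if a.shape==(4,) else a
def w(s,u,v,z):
    d=att(s)@np.linalg.inv(s['K'])@[u,v,1]; o=np.array(s['origin']); return o+d*(z-o[2])/d[2]
def px(s,p):
    c=s['K']@(att(s).T@(np.array(p)-s['origin'])); return c[:2]/c[2]
E
python3 - <<'E'
from h import *
import pickle
np.set_printoptions(precision=4,suppress=True)
for n in ('top','side'):
    s=snap(n,n+'0.png'); pickle.dump(s,open(n+'0.pkl','wb')); print(n,s['K'],s['origin'],s['attitude'])
print(readout.get_state(), r.tip_reach)
a=cv2.imread('pics/top0.png');cv2.imwrite('pics/top0b.png',cv2.resize(a,(800,600),interpolation=cv2.INTER_CUBIC))
E
```

```text
top [[398.6192   0.     255.0321]
 [  0.     398.6192 197.0874]
 [  0.       0.       1.    ]] [ 0.3247 -0.061   1.2576] [ 0.7119 -0.6967  0.0697 -0.0555]
side [[412.3644   0.     260.611 ]
 [  0.     412.3644 197.729 ]
 [  0.       0.       1.    ]] [0.5226 0.9395 0.9709] [-0.0114  0.9098 -0.4149 -0.0027]
{'clock': 0.1, 'q': array([-1.1982,  0.6899, -0.1945,  1.5662,  0.1573,  0.9025, -0.2151]), 'qd': array([ 0.0005, -0.0019, -0.0006, -0.0029, -0.0016,  0.0026, -0.002 ]), 'joint_torque': array([ -0.003 , -52.8497,  -1.2716, -15.3837,  -0.0525,   0.002 ,
         0.    ]), 'tool_pos': array([0.2076, 0.5889, 0.2365]), 'eef_rot': array([ 0.1686,  0.9857, -0.0008, -0.0001]), 'contact_force': array([-0.2408, -0.0221, -0.4662]), 'moment': array([-0.0074,  0.0234, -0.0186]), 'opening': 0.999149950685306} 0.022
```

View pics/top0b.png

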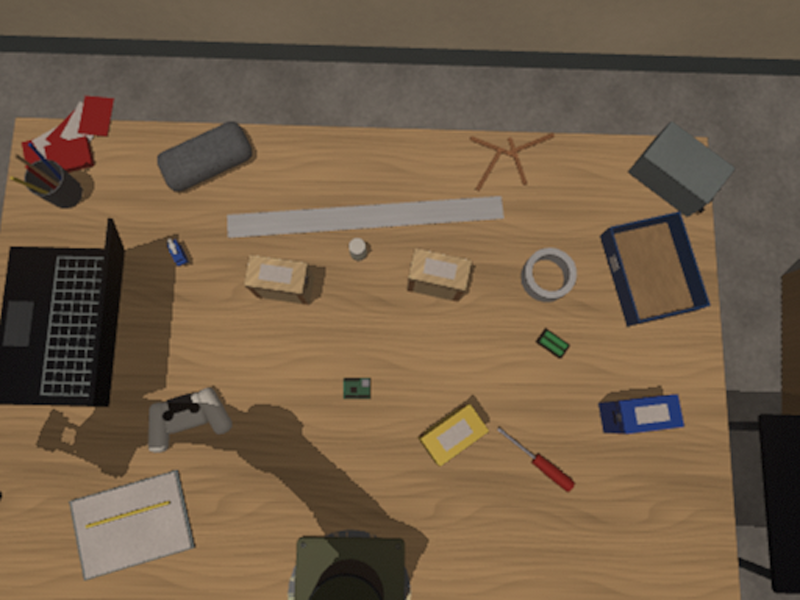

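View pics/side0.png

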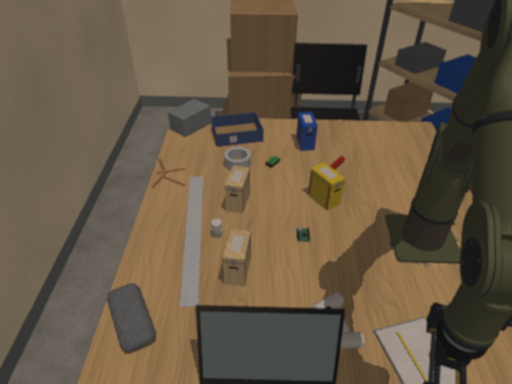

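The top view shows the crates at about (277,277) and (440,272) on the enlarged picture. The jar is at (358,247), the tape runs from (228,225) to (503,208), and the ring is at (550,273). I'll enlarge this area for the corners.

```bash
python3 - <<'E'
import cv2
a=cv2.imread('pics/top0.png')[115:205,140:340];cv2.imwrite('pics/crop.png',cv2.resize(a,None,fx=4,fy=4,interpolation=cv2.INTER_CUBIC))
E
```

```text
(no output)
```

View pics/crop.png

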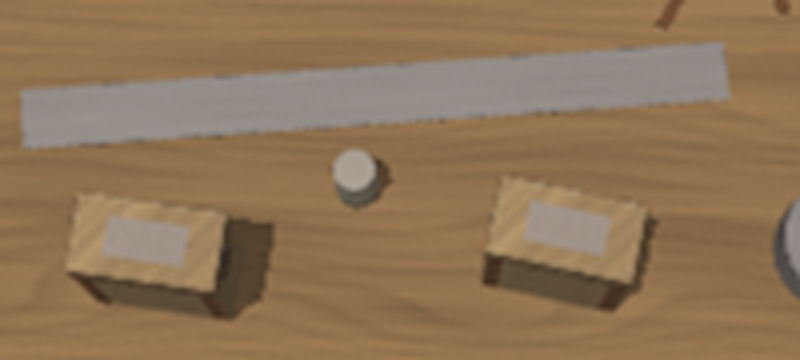

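The crop shows the left crate's top corners at (77,195), (228,213), (218,292) and (66,270). The right crate's are at (502,178), (650,205), (634,283) and (485,255). The tape corners are (22,91), (724,43), (728,99) and (23,148).

```bash
python3 - <<'E'
from h import *
import pickle
np.set_printoptions(precision=4,suppress=True)
s=pickle.load(open('top0.pkl','rb'))
for n,z,c in [('L',.12,[(77,195),(228,213),(218,292),(66,270)]),('R',.12,[(502,178),(650,205),(634,283),(485,255)]),('tape',0,[(22,91),(724,43),(728,99),(23,148)]),('jar',.058,[(355,170)])]:
    P=np.array([w(s,140+(u-1.5)/4,115+(v-1.5)/4,z) for u,v in c])[:,:2]; print(n,P.tolist(),P.mean(0))
    if len(P)==4:
        e=P[0]-P[1]+P[3]-P[2]; f=P[0]-P[3]+P[1]-P[2]; print('yaw from y-edge',np.arctan2(-e[0],e[1]),'from x-edge',np.arctan2(f[1],f[0]),np.hypot(*e)/2,np.hypot(*f)/2)
q=readout.get_state()['eef_rot']; print(R.from_quat(q).as_matrix())
E
```

```text
L [[0.6224701792031528, 0.20168172988635596], [0.6116964998611258, 0.09088301935055827], [0.5525559757738565, 0.09543784053604255], [0.566184471874578, 0.20614631255139793]] [0.5882 0.1485]
yaw from y-edge -0.10972182273291524 from x-edge -0.07798152669446853 0.11142362640850519 0.05788904158967158
R [[0.6433488653445694, -0.10944027257283198], [0.625588621217211, -0.21892115490837877], [0.5665577111731686, -0.20712925787228414], [0.5848306333576863, -0.09788405615133017]] [ 0.6051 -0.1583]
yaw from y-edge -0.16327452836001244 from x-edge -0.19607240088503775 0.11083714282805962 0.059922731901665485
tape [[0.7404169308242179, 0.27958852798028594], [0.7976837875563001, -0.29742417138334], [0.7491957884538059, -0.3002809922327601], [0.6921318996045196, 0.2754954738148639]] [ 0.7449 -0.0107]
yaw from y-edge 0.09885422830515349 from x-edge 0.07169315324417425 0.5792224053148233 0.04851113315637433
jar [[0.6641959037524829, 0.0023359311289044143]] [0.6642 0.0023]
[[-0.9432  0.3323 -0.0004]
 [ 0.3323  0.9432 -0.0016]
 [-0.0001 -0.0016 -1.    ]]
```

{"name": "carry_out", "arguments": {
  "motion": [
    [[-28,-32,-10,0,0,0,0],[-28,-32,-10,0,0,0,0],[-28,-32,-10,0,0,0,0],[-28,-32,-10,0,0,0,0],[-28,-32,-5,0,0,0,0],[-28,-32,-5,0,0,0,0],[-35,-6,0,0,0,0,0],[-35,-6,0,0,0,0,0]]
  ]
}}

```text
clock: 0.9
tool_pos: [0.365, 0.3164, 0.2875]
eef_rot: [0.169, 0.986, -0.0, 0.0]
contact_force: [0.4, 1.0, 0.0]
opening: 0.297
```

{"name": "carry_out", "arguments": {
  "motion": [
    [[-35,-6,0,0,0,0,0],[-35,-6,0,0,0,0,0],[-35,-6,0,0,0,0,0],[-35,-6,0,0,0,0,0],[-35,-6,0,0,0,0,0],[-35,-6,0,0,0,-0.14,0],[-35,-6,0,0,0,-0.14,0],[0,0,0,0,0,-0.14,0]]
  ]
}}

```text
clock: 1.7
tool_pos: [0.588, 0.1969, 0.2861]
eef_rot: [-0.04, 0.999, -0.001, 0.001]
contact_force: [-0.2, -0.0, 0.3]
opening: 0.007
```

```bash
cat > go.py <<'E'
from h import *
import sys
np.set_printoptions(precision=4,suppress=True)
st=readout.get_state(); M=R.from_quat(st['eef_rot']).as_matrix()
print(st['clock'],st['tool_pos'],'f',st['contact_force'],'yaw y',np.arctan2(M[1,1],M[0,1])-np.pi/2,'z',M[:,2],st['opening'])
if len(sys.argv)>3:
    t=np.array([float(a) for a in sys.argv[1:4]]); print('shift mm',1000*M.T@(t-st['tool_pos']))
E
python3 go.py .66 .145 .287
```

```text
1.7 [0.588  0.1969 0.2861] f [-0.1601 -0.0075  0.3171] yaw y 0.07936722041613753 z [ 0.0022 -0.0025 -1.    ] 0.006763996412154101
shift mm [-67.7025 -57.4731  -0.6033]
```

{"name": "carry_out", "arguments": {
  "motion": [
    [[0,0,0,0,0,0.09,0],[0,0,0,0,0,0.09,0],[-38,-22,0,0,0,0,0],[-38,-22,0,0,0,0,0],[0,0,40,0,0,0,0],[0,0,40,0,0,0,0],[0,0,40,0,0,0,0],[0,0,43,0,0,0,0]]
  ]
}}

```text
clock: 2.5
tool_pos: [0.6549, 0.15, 0.1227]
eef_rot: [0.049, 0.999, 0.0, 0.0]
contact_force: [0.1, 0.2, -0.2]
opening: 0.003
```

```bash
python3 go.py .66 .145 .12
```

```text
2.5 [0.6549 0.15   0.1227] f [ 0.0562  0.242  -0.2282] yaw y -0.09902634824742718 z [ 0.0002  0.0003 -1.    ] 0.0028822338733378644
shift mm [-5.6088 -4.4768  2.6757]
```

{"name": "carry_out", "arguments": {
  "motion": [
    [[9,0,0,0,0,0,0],[9,0,0,0,0,0,0],[9,0,0,0,0,0,0],[9,0,0,0,0,0,0],[9,0,0,0,0,0,0],[9,0,0,0,0,0,0],[9,0,0,0,0,0,0],[9,0,0,0,0,0,0]]
  ]
}}

```text
clock: 3.3
tool_pos: [0.5826, 0.1574, 0.1245]
eef_rot: [0.049, 0.999, 0.0, 0.0]
contact_force: [0.2, 1.0, 0.7]
opening: 0.006
```

{"name": "carry_out", "arguments": {
  "motion": [
    [[9,0,0,0,0,0,0],[7,0,0,0,0,0,0],[0,0,0,0,0,0,0],[0,0,0,0,0,0,0],[-10,0,-30,0,0,0,0],[0,0,-50,0,0,0,0],[0,0,-40,0,0,0,0],[0,0,0,0,0,0,0]]
  ]
}}

```text
clock: 4.1
tool_pos: [0.5813, 0.1592, 0.25]
eef_rot: [0.05, 0.999, 0.002, 0.006]
contact_force: [-0.4, 0.3, -0.5]
opening: 0.002
```

```bash
python3 go.py .675 -.163 .24; python3 - <<'E'
from h import *
import pickle
for n in ('wrist','top'):
    s=snap(n,n+'1.png'); pickle.dump(s,open(n+'1.pkl','wb'))
a=cv2.imread('pics/top1.png')[100:284,120:360];b=cv2.imread('pics/wrist1.png')
a=cv2.resize(a,(500,384));cv2.imwrite('pics/v1.png',np.hstack([a,cv2.resize(b,(300,225)).copy() if 0 else cv2.copyMakeBorder(cv2.resize(b,(300,225)),0,159,0,0,0)]))
E
```

```text
4.1 [0.5813 0.1592 0.25  ] f [-0.3507  0.3035 -0.4544] yaw y -0.0998733992227403 z [ 0.0115  0.0043 -0.9999] 0.0019165844632053456
shift mm [-125.2604 -311.3023    9.7008]
```

View pics/v1.png

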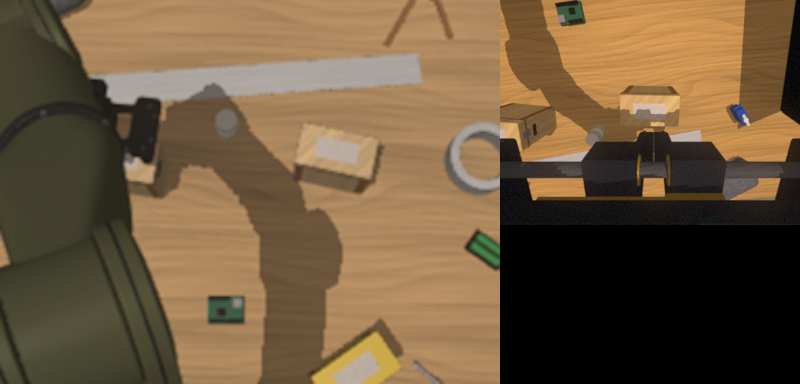

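The left picture hides the left crate behind the arm. In the wrist view it is at about (650,105), and I can't tell whether it has fallen. I'll enlarge the wrist picture.

```bash
python3 - <<'E'
import cv2
a=cv2.imread('pics/wrist1.png')[100:290];cv2.imwrite('pics/w1.png',cv2.resize(a,(800,297),interpolation=cv2.INTER_CUBIC))
E
python3 -c "
from h import *;import pickle
s=pickle.load(open('wrist1.pkl','rb'));print(s['K'],s['origin'],att(s));print(px(s,[.617,.146,.12]),px(s,[.56,.15,.12]),px(s,[.56,.15,0]),px(s,[.44,.16,.06]))"
```

```text
[[269.78839702   0.         261.93732388]
 [  0.         269.78839702 190.36051703]
 [  0.           0.           1.        ]] [0.50652178 0.16553738 0.39522758] [[ 0.10104133  0.95054845  0.29368059]
 [ 0.99486415 -0.09831678 -0.02406537]
 [ 0.00599843  0.29460389 -0.95560063]]
[252.88876832 213.92995777] [250.62231368 162.59559096] [253.42432843 146.45927119] [249.17030416  45.62588209]
```

View pics/w1.png

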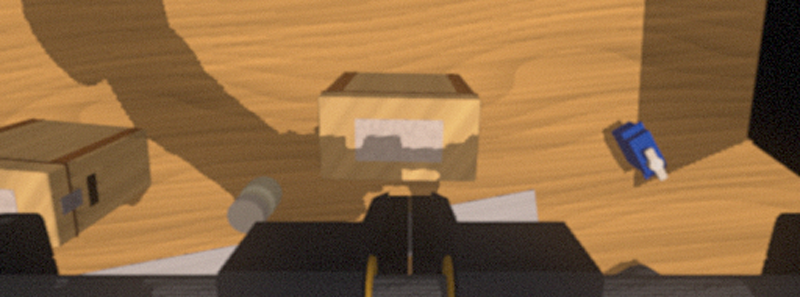

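The crate is still upright and unmoved: its far top edge is at row 215 and 214 was predicted. It must have rocked back, so I'll repeat with a longer pull.

{"name": "carry_out", "arguments": {
  "motion": [
    [[-38,0,0,0,0,0,0],[-38,0,0,0,0,0,0],[0,0,0,0,0,0,0],[0,0,45,0,0,0,0],[0,0,45,0,0,0,0],[0,0,41,0,0,0,0],[0,0,0,0,0,0,0]]
  ]
}}

```text
clock: 4.9
tool_pos: [0.6466, 0.1487, 0.1058]
eef_rot: [0.049, 0.999, -0.003, -0.007]
contact_force: [-0.2, -0.4, -0.5]
opening: 0.01
```

{"name": "carry_out", "arguments": {
  "motion": [
    [[10,0,0,0,0,0,0],[10,0,0,0,0,0,0],[10,0,0,0,0,0,0],[10,0,0,0,0,0,0]]
  ]
}}

```text
clock: 5.3
tool_pos: [0.6142, 0.1548, 0.1153]
eef_rot: [0.049, 0.999, 0.001, 0.002]
contact_force: [1.0, 0.5, 1.2]
opening: 0.006
```

{"name": "carry_out", "arguments": {
  "motion": [
    [[8,0,0,0,0,0,0],[8,0,0,0,0,0,0]]
  ]
}}

```text
clock: 5.5
tool_pos: [0.5974, 0.1563, 0.1145]
eef_rot: [0.049, 0.999, 0.0, 0.001]
contact_force: [0.4, -0.3, 1.0]
opening: 0.007
```

{"name": "carry_out", "arguments": {
  "motion": [
    [[8,0,0,0,0,0,0],[8,0,0,0,0,0,0]]
  ]
}}

```text
clock: 5.7
tool_pos: [0.5804, 0.1575, 0.1133]
eef_rot: [0.049, 0.999, -0.0, -0.0]
contact_force: [-0.1, -0.4, -0.5]
opening: 0.006
```

{"name": "carry_out", "arguments": {
  "motion": [
    [[10,0,0,0,0,0,0],[10,0,0,0,0,0,0],[10,0,0,0,0,0,0],[10,0,0,0,0,0,0],[0,0,0,0,0,0,0],[0,0,0,0,0,0,0]]
  ]
}}

```text
clock: 6.3
tool_pos: [0.5416, 0.1615, 0.1133]
eef_rot: [0.049, 0.999, 0.0, 0.0]
contact_force: [-0.0, -0.5, -0.5]
opening: 0.005
```

{"name": "carry_out", "arguments": {
  "motion": [
    [[0,0,-40,0,0,0,0],[0,0,-40,0,0,0,0],[0,0,-40,0,0,0,0],[0,-45,0,0,0,0,0],[0,-45,0,0,0,0,0],[-20,-45,0,0,0,0,0],[-20,-45,0,0,0,0,0],[0,0,0,0,0,0,0]]
  ]
}}

```text
clock: 7.1
tool_pos: [0.5654, -0.032, 0.233]
eef_rot: [0.056, 0.998, -0.003, 0.001]
contact_force: [-0.4, -0.8, 0.7]
opening: 0.007
```

```bash
python3 go.py .69 -.163 .24; python3 - <<'E'
from h import *
import pickle
for n in ('wrist','side'):
    s=snap(n,n+'2.png'); pickle.dump(s,open(n+'2.pkl','wb'))
a=cv2.imread('pics/side2.png')[140:300,140:340];b=cv2.imread('pics/wrist2.png')
cv2.imwrite('pics/v2.png',np.hstack([cv2.resize(a,(400,320)),cv2.copyMakeBorder(cv2.resize(b,(400,300)),0,20,0,0,0)]))
E
```

```text
7.1 [ 0.5654 -0.032   0.233 ] f [-0.3821 -0.7802  0.7437] yaw y -0.11269235849669523 z [ 0.0019 -0.0061 -1.    ] 0.006644475704458013
shift mm [-138.5321 -116.1973   -5.9423]
```

View pics/v2.png

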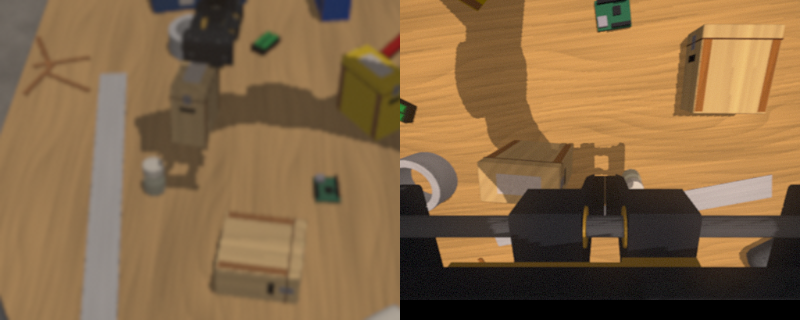

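The left crate now lies on its near side: the side view shows it at (260,255), 60 mm high. Next is the right crate.

{"name": "carry_out", "arguments": {
  "motion": [
    [[0,0,0,0,0,0.06,0],[-32,-30,0,0,0,0,0],[-32,-30,0,0,0,0,0],[-32,-30,0,0,0,0,0],[-32,-30,0,0,0,0,0],[0,0,0,0,0,0,0],[0,0,0,0,0,0,0]]
  ]
}}

```text
clock: 7.9
tool_pos: [0.6712, -0.1587, 0.2326]
eef_rot: [0.079, 0.997, 0.001, -0.0]
contact_force: [-0.3, 0.7, -0.1]
opening: 0.008
```

```bash
python3 go.py .672 -.17 .115
```

```text
7.9 [ 0.6712 -0.1587  0.2326] f [-0.2764  0.7122 -0.057 ] yaw y -0.15796091961398107 z [-0.0004  0.0018 -1.    ] 0.007757135469401226
shift mm [ -2.6421 -11.1929 117.5328]
```

{"name": "carry_out", "arguments": {
  "motion": [
    [[-3,-9,40,0,0,0,0],[0,0,40,0,0,0,0],[0,0,38,0,0,0,0],[0,0,0,0,0,0,0],[10,0,0,0,0,0,0],[10,0,0,0,0,0,0],[10,0,0,0,0,0,0],[10,0,0,0,0,0,0]]
  ]
}}

```text
clock: 8.7
tool_pos: [0.6349, -0.1611, 0.1184]
eef_rot: [0.078, 0.997, 0.001, 0.003]
contact_force: [1.1, -0.2, 1.0]
opening: 0.005
```

{"name": "carry_out", "arguments": {
  "motion": [
    [[10,0,0,0,0,0,0],[10,0,0,0,0,0,0],[10,0,0,0,0,0,0],[10,0,0,0,0,0,0],[10,0,0,0,0,0,0],[10,0,0,0,0,0,0],[10,0,0,0,0,0,0],[10,0,0,0,0,0,0]]
  ]
}}

```text
clock: 9.5
tool_pos: [0.5549, -0.1487, 0.1178]
eef_rot: [0.078, 0.997, 0.0, 0.002]
contact_force: [-0.0, -0.5, -0.0]
opening: 0.008
```

{"name": "carry_out", "arguments": {
  "motion": [
    [[0,0,0,0,0,0,0],[0,0,-40,0,0,0,0],[0,0,-40,0,0,0,0],[0,0,-40,0,0,0,0],[0,45,0,0,0,0,0],[0,45,0,0,0,0,0],[0,45,0,0,0,0,0],[0,45,0,0,0,0,0]]
  ]
}}

```text
clock: 10.3
tool_pos: [0.5833, 0.0301, 0.2372]
eef_rot: [0.079, 0.997, 0.001, 0.001]
contact_force: [0.4, -0.6, -0.3]
opening: 0.005
```

```bash
python3 -c "
from h import *
print(readout.get_state()['q'])
import os
b=cv2.imread('pics/wrist2.png')"; python3 go.py .73 0 .36
```

```text
[ 0.02836156  0.63807466 -0.27011779  1.69368743  0.21514876  0.83576257
  1.07790706]
10.3 [0.5833 0.0301 0.2372] f [ 0.42   -0.6433 -0.264 ] yaw y -0.15740727799544407 z [ 0.003   0.0012 -1.    ] 0.005120763554526547
shift mm [-149.9712   -6.5756 -122.3619]
```

{"name": "carry_out", "arguments": {
  "motion": [
    [[-37,0,-30,0,0,0,0],[-37,0,-30,0,0,0,0],[-37,0,-30,0,0,0,0],[-37,0,-30,0,0,0,0],[0,0,0,0,0,-0.147,0],[0,0,0,0,0,-0.147,0],[0,0,0,0,0,-0.147,0],[0,0,0,0,0,-0.147,0]]
  ]
}}

```text
clock: 11.1
tool_pos: [0.7287, 0.0052, 0.3571]
eef_rot: [-0.217, 0.976, 0.0, 0.001]
contact_force: [-0.6, 0.2, 0.8]
opening: 0.003
```

{"name": "carry_out", "arguments": {
  "motion": [
    [[0,0,0,0,0,-0.147,0],[0,0,0,0,0,-0.147,0],[0,0,0,0,0,-0.147,0],[0,0,0,0,0,-0.147,0],[0,0,0,0,0,-0.147,0],[0,0,0,0,0,-0.147,0],[0,0,0,0,0,-0.147,0],[0,0,0,0,0,-0.147,0]]
  ]
}}

```text
clock: 11.9
tool_pos: [0.7269, 0.0063, 0.3547]
eef_rot: [-0.7, 0.714, 0.0, -0.004]
contact_force: [-1.8, 1.9, -0.2]
opening: 0.006
```

{"name": "carry_out", "arguments": {
  "motion": [
    [[0,0,0,0,0,-0.147,0],[0,0,0,0,0,-0.147,0],[0,0,0,0,0,-0.147,0],[0,0,0,0,0,-0.147,0],[0,0,0,0,0,-0.147,0],[0,0,0,0,0,-0.147,0],[0,0,0,0,0,0,0],[0,0,0,0,0,0,0]]
  ]
}}

```text
clock: 12.7
tool_pos: [0.6206, 0.0834, 0.2869]
eef_rot: [0.886, -0.462, 0.04, 0.017]
contact_force: [0.4, 0.2, 0.1]
opening: 0.003
```

```bash
python3 go.py; python3 - <<'E'
from h import *
import pickle
print(readout.get_state()['q'])
for n in ('wrist',):
    s=snap(n,n+'3.png'); pickle.dump(s,open(n+'3.pkl','wb')); print(s['origin'],att(s))
b=cv2.imread('pics/wrist3.png')
cv2.imwrite('pics/v3.png',cv2.resize(b,(800,600)))
for p in ([.56,.15,.03],[.57,-.15,.03]): print(px(s,p))
E
```

```text
12.7 [0.6206 0.0834 0.2869] f [0.4397 0.1681 0.0729] yaw y -4.1019351586890735 z [ 0.0559 -0.0669 -0.9962] 0.0026166425442225565
[ 0.37997622  0.99376125 -1.47284861  1.51977872  1.06914107  1.55078547
  2.65422686]
[0.65395224 0.03312753 0.43873683] [[-0.82012518 -0.56185379 -0.10823594]
 [-0.57213162  0.80268145  0.1684277 ]
 [-0.00775276  0.200057   -0.97975359]]
[270.31031655 231.00487847]
[387.88457657  60.99260121]
```

View pics/v3.png

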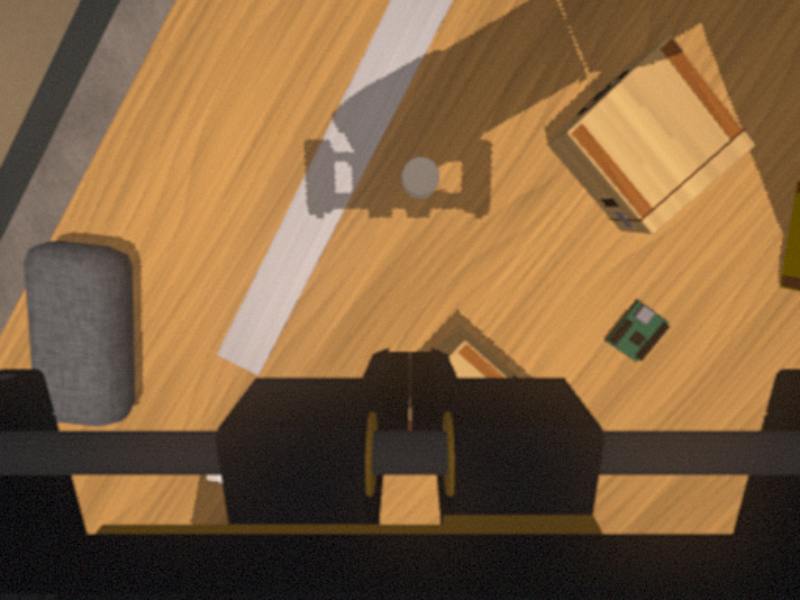

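The negative turn was the wrong way for joint 7, and the move stopped at its limit. Still, the right crate's underside edge shows dark marks at about (590,95) to (620,78). I'll enlarge that.

```bash
python3 - <<'E'
import cv2
b=cv2.imread('pics/wrist3.png')[10:155,340:490]
b=cv2.convertScaleAbs(b,alpha=1.8)
cv2.imwrite('pics/c3.png',cv2.resize(b,(600,580),interpolation=cv2.INTER_CUBIC))
E
```

```text
(no output)
```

View pics/c3.png

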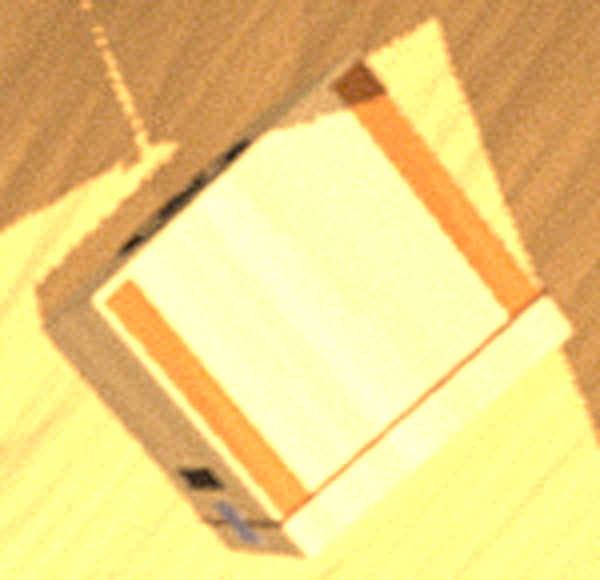

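The black ring shows in the middle of the right crate's underside, from (120,245) to (245,145), so the right crate is the stamped one. I'll get its pose from its upper corners, which are far (97,298) and (365,60), and near (300,555) and (572,335).

```bash
python3 - <<'E'
from h import *
import pickle
np.set_printoptions(precision=4,suppress=True)
s=pickle.load(open('wrist3.pkl','rb'))
for c in [(97,298),(365,60),(572,335),(300,555)]:
    print(w(s,340+(c[0]-1.5)/4,10+(c[1]-1.5)/4,.06))
E
python3 go.py .56 .0 .30
```

```text
[ 0.5837 -0.0967  0.06  ]
[ 0.5594 -0.2004  0.06  ]
[ 0.4474 -0.1774  0.06  ]
[ 0.473  -0.0714  0.06  ]
12.75 [0.6214 0.083  0.287 ] f [ 0.2648 -0.401   0.2847] yaw y -4.104606270483826 z [ 0.0561 -0.0661 -0.9962] 0.007222335238492047
shift mm [ 34.085   97.6947 -10.8676]
```

{"name": "carry_out", "arguments": {
  "motion": [
    [[0,0,0,0,0,0.14,0],[0,0,0,0,0,0.14,0],[0,0,0,0,0,0.14,0],[0,0,0,0,0,0.14,0],[0,0,0,0,0,0.14,0],[0,0,0,0,0,0.14,0],[0,0,0,0,0,0.14,0],[0,0,0,0,0,0.14,0]]
  ]
}}

```text
clock: 13.55
tool_pos: [0.6222, 0.0826, 0.2871]
eef_rot: [-0.501, 0.864, -0.042, 0.008]
contact_force: [-0.0, 0.2, -0.3]
opening: 0.005
```

{"name": "carry_out", "arguments": {
  "motion": [
    [[0,0,0,0,0,0.14,10],[0,0,0,0,0,0.14,20],[0,0,0,0,0,0.14,40],[0,0,0,0,0,0.14,40],[0,0,0,0,0,0.14,40],[0,0,0,0,0,0.14,40],[0,0,0,0,0,0.14,40],[0,0,0,0,0,0.14,40]]
  ]
}}

```text
clock: 14.35
tool_pos: [0.6223, 0.0828, 0.2872]
eef_rot: [0.034, 0.998, -0.031, 0.03]
contact_force: [0.4, 0.9, 0.1]
opening: 0.4
```

```bash
cat >> go.py <<'E'
if len(sys.argv)>4:
    y=float(sys.argv[4]); D=R.from_euler('z',y)*R.from_matrix(np.diag([-1,1,-1]))
    print('rotvec',(R.from_matrix(M).inv()*D).as_rotvec(),'shift in target axes',1000*D.as_matrix().T@(t-st['tool_pos']),'q',st['q'])
E
python3 go.py .415 -.114 .28 -.2
```

```text
14.35 [0.6223 0.0828 0.2872] f [0.3658 0.8559 0.1367] yaw y -0.07055895481771013 z [ 0.0573 -0.0646 -0.9963] 0.39992987884743586
shift mm [ 193.7688 -210.1017    8.0712]
rotvec [-0.0565  0.0655  0.1312] shift in target axes [ 164.0618 -234.0628    7.2472] q [ 0.2805  0.7977 -1.0531  1.5212  0.8057  1.2602  0.5971]
```

{"name": "carry_out", "arguments": {
  "motion": [
    [[0,0,0,-0.057,0.065,0.131,40],[27,-39,0,0,0,0,40],[27,-39,0,0,0,0,40],[27,-39,0,0,0,0,40],[27,-39,0,0,0,0,40],[27,-39,0,0,0,0,40],[29,-39,0,0,0,0,40],[0,0,0,0,0,0,40]]
  ]
}}

```text
clock: 15.15
tool_pos: [0.4127, -0.1236, 0.2866]
eef_rot: [0.098, 0.995, -0.005, -0.002]
contact_force: [1.0, 0.4, 0.1]
opening: 0.403
```

```bash
python3 go.py .415 -.114 .036 -.2;python3 - <<'E'
from h import *
import pickle
s=snap('wrist','wrist4.png'); pickle.dump(s,open('wrist4.pkl','wb'))
cv2.imwrite('pics/v4.png',cv2.resize(cv2.imread('pics/wrist4.png'),(800,600)))
E
```

```text
15.15 [ 0.4127 -0.1236  0.2866] f [1.0465 0.3844 0.0913] yaw y -0.1966647654253859 z [-0.0041 -0.0096 -0.9999] 0.40307004596312823
shift mm [ -0.8813  12.3871 250.5156]
rotvec [-0.0102 -0.0021  0.0033] shift in target axes [ -0.307    9.8316 250.6302] q [ 0.9398  0.5973 -1.2203  2.0225  0.6816  1.0156  0.7515]
```

View pics/v4.png

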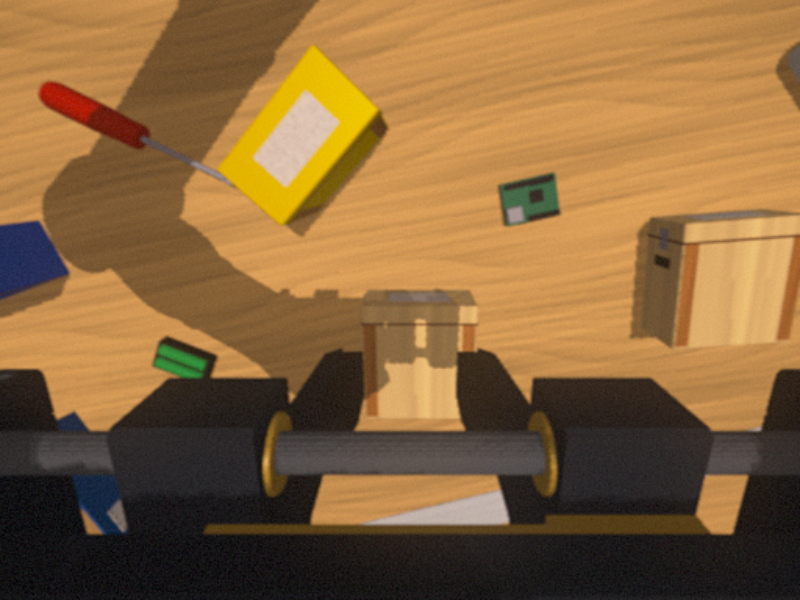

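The wrist view shows the lying stamped crate with its near-face upper edge from about (362,304) to (477,304). The yellow box has top corners at (285,222) and (380,112).

```bash
python3 - <<'E'
from h import *
import pickle
np.set_printoptions(precision=4,suppress=True)
s=pickle.load(open('wrist4.pkl','rb'))
for c,z in [((362,304),.06),((477,304),.06),((285,222),.12),((380,112),.12),((312,45),.12),((220,168),.12),((188,378),.02),((530,200),.01)]:
    print(c,w(s,c[0]*.64,c[1]*.64,z))
E
```

```text
(362, 304) [ 0.4457 -0.1775  0.06  ]
(477, 304) [ 0.4663 -0.0731  0.06  ]
(285, 222) [ 0.3562 -0.2077  0.12  ]
(380, 112) [ 0.297  -0.1229  0.12  ]
(312, 45) [ 0.2484 -0.158   0.12  ]
(220, 168) [ 0.3104 -0.2426  0.12  ]
(188, 378) [ 0.5023 -0.39    0.02  ]
(530, 200) [ 0.3879 -0.0015  0.01  ]
```

{"name": "carry_out", "arguments": {
  "motion": [
    [[-21,8,0,-0.01,0,0,40],[0,0,35,0,0,0,40],[0,0,35,0,0,0,40],[0,0,35,0,0,0,40],[0,0,35,0,0,0,40],[0,0,35,0,0,0,40],[0,0,20,0,0,0,40],[0,0,0,0,0,0,40]]
  ]
}}

```text
clock: 16.0
tool_pos: [0.4403, -0.1107, 0.09]
eef_rot: [0.092, 0.996, 0.003, 0.0]
contact_force: [-0.3, -0.7, 0.7]
opening: 0.4
```

```bash
python3 go.py .4345 -.12 .036 -.195
```

```text
16.0 [ 0.4403 -0.1107  0.09  ] f [-0.3483 -0.6509  0.7445] yaw y -0.1841900898656248 z [ 0.0007  0.0062 -1.    ] 0.4000410905845577
shift mm [  3.931  -10.5764  53.9722]
rotvec [ 0.0062 -0.0005  0.0108] shift in target axes [  3.8458 -10.2835  54.0349] q [ 0.6662  0.9002 -0.8781  2.1689  1.2     0.6965  0.3087]
```

{"name": "carry_out", "arguments": {
  "motion": [
    [[5,-10,0,0.006,0,0.01,40],[0,0,18,0,0,0,40],[0,0,18,0,0,0,40],[0,0,18,0,0,0,40],[0,0,0,0,0,0,40]]
  ]
}}

```text
clock: 16.5
tool_pos: [0.4323, -0.1215, 0.0375]
eef_rot: [0.098, 0.995, -0.001, 0.0]
contact_force: [-1.0, 0.9, -0.0]
opening: 0.397
```

```bash
python3 go.py .635 -.16 .036 -.195
```

```text
16.5 [ 0.4323 -0.1215  0.0375] f [-0.9786  0.9367 -0.0417] yaw y -0.19629764631409174 z [ 0.0006 -0.0013 -1.    ] 0.3974865454736821
shift mm [-206.2779    1.7981    1.6924]
rotvec [-0.0012  0.0009 -0.0013] shift in target axes [-206.2815    1.5286    1.5164] q [ 0.6403  0.9905 -0.7944  2.2018  1.4114  0.6502  0.1348]
```

{"name": "carry_out", "arguments": {
  "motion": [
    [[-10,0,0,0,0,0,40],[-10,0,0,0,0,0,40],[-10,0,0,0,0,0,40],[-10,0,0,0,0,0,40],[-10,0,0,0,0,0,40],[-10,0,0,0,0,0,40],[-10,0,0,0,0,0,40],[-10,0,0,0,0,0,40]]
  ]
}}

```text
clock: 17.3
tool_pos: [0.5107, -0.1368, 0.0395]
eef_rot: [0.098, 0.995, -0.0, 0.0]
contact_force: [-1.3, -0.2, -2.0]
opening: 0.397
```

{"name": "carry_out", "arguments": {
  "motion": [
    [[-10,0,0,0,0,0,40],[-10,0,0,0,0,0,40],[-10,0,0,0,0,0,40],[-10,0,0,0,0,0,40],[-10,0,0,0,0,0,40],[-10,0,0,0,0,0,40],[-10,0,0,0,0,0,40],[-10,0,0,0,0,0,40]]
  ]
}}

```text
clock: 18.1
tool_pos: [0.5889, -0.1519, 0.0391]
eef_rot: [0.097, 0.995, -0.0, -0.0]
contact_force: [-2.3, 1.2, 1.6]
opening: 0.404
```

```bash
python3 go.py .635 -.16 .036 -.195;python3 - <<'E'
from h import *
import pickle
s=snap('wrist','wrist5.png'); pickle.dump(s,open('wrist5.pkl','wb'))
t=snap('side','side5.png'); pickle.dump(t,open('side5.pkl','wb'))
a=cv2.imread('pics/side5.png')[130:270,150:310]
cv2.imwrite('pics/v5.png',cv2.resize(a,(640,560),interpolation=cv2.INTER_CUBIC))
E
```

```text
18.1 [ 0.5889 -0.1519  0.0391] f [-2.26    1.2246  1.5612] yaw y -0.19499636414511312 z [-0.0001 -0.0003 -1.    ] 0.40428430129965964
shift mm [-46.7693   1.0285   3.1165]
rotvec [-0.0003 -0.0001  0.    ] shift in target axes [-46.7692   1.0277   3.1194] q [ 0.6258  1.0928 -0.86    1.7216  1.0708  0.8742  0.6454]
```

View pics/v5.png

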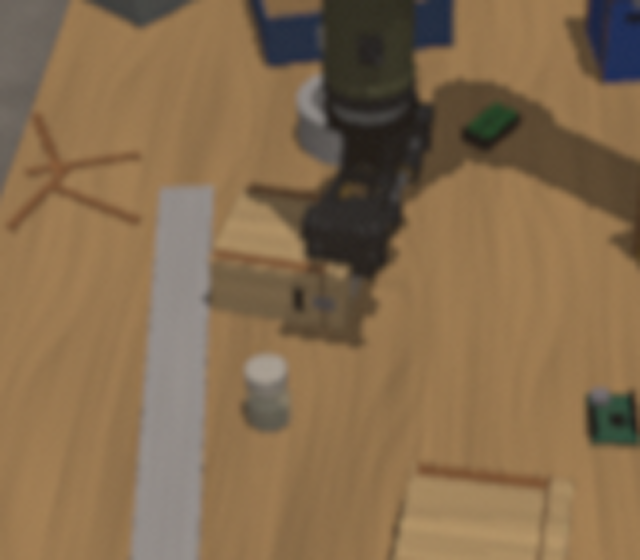

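The underside's left corner is at (210,303) on the table and (213,258) above, right at the tape's near edge. The tape's edges in this crop are (159,188)-(133,558) and (212,187)-(198,558).

```bash
python3 - <<'E'
from h import *
import pickle
np.set_printoptions(precision=4,suppress=True)
s=pickle.load(open('side5.pkl','rb'))
W=lambda u,v,z: w(s,150+(u-1.5)/4,130+(v-1.5)/4,z)[:2]
A,B,C,D=[W(*p,0) for p in [(159,188),(133,558),(212,187),(198,558)]]
print(A,B,C,D)
c=(A+B+C+D)/4; e=(B-A)+(D-C); e/=np.hypot(*e); n=np.array([e[1],-e[0]]); n*=np.sign(n[0]); print('n',n, 'width',(A-C)@n,(B-D)@n, 'yaw',np.arctan2(n[1],n[0]))
for p in [(210,303,0),(213,258,.06)]:
    P=W(*p); m=P+.055*np.array([-.194,-.981]); print(P,'corner x',(P-c)@n,'mid',m,'x',(m-c)@n)
c2=np.array([.7449,-.0107]);n2=np.array([np.cos(.099),np.sin(.099)]);st=readout.get_state()['tool_pos'][:2]
m=st+.129*np.array([.981,-.194])+.0*st; print('finger est',m,(m-c2)@n2)
E
```

```text
[ 0.8022 -0.2911] [0.7552 0.1546] [ 0.7522 -0.2945] [0.7068 0.1531]
n [0.9947 0.1029] width 0.05005594667750194 0.04823083282175578 yaw 0.10305536078992875
[ 0.7335 -0.1303] corner x -0.026765273495941835 mid [ 0.7228 -0.1842] x -0.04292917876663882
[ 0.725 -0.121] corner x -0.034203676894982486 mid [ 0.7144 -0.175 ] x -0.05036758216567948
finger est [ 0.7173 -0.1771] -0.043944176861409126
```

{"name": "carry_out", "arguments": {
  "motion": [
    [[-9,0,0,0,0,0,40],[-9,0,0,0,0,0,40],[-9,0,0,0,0,0,40],[-9,0,0,0,0,0,40],[-6,0,0,0,0,0,40],[-3,0,0,0,0,0,40],[0,0,0,0,0,0,40]]
  ]
}}

```text
clock: 18.9
tool_pos: [0.6338, -0.1607, 0.0375]
eef_rot: [0.097, 0.995, -0.0, 0.001]
contact_force: [-0.0, -0.2, -0.1]
opening: 0.401
```

{"name": "carry_out", "arguments": {
  "motion": [
    [[20,0,0,0,0,0,40],[20,0,0,0,0,0,40],[0,0,-40,0,0,0,40],[20,0,-40,0,0,0,40],[40,0,-45,0,0,0,40],[40,0,-40,0,0,0,40],[0,0,0,0,0,0,40]]
  ]
}}

```text
clock: 19.6
tool_pos: [0.5056, -0.1346, 0.1943]
eef_rot: [0.096, 0.995, -0.001, 0.003]
contact_force: [1.1, 0.0, 0.4]
opening: 0.399
```

```bash
python3 go.py;python3 - <<'E'
from h import *
import pickle
t=snap('side','side6.png'); pickle.dump(t,open('side6.pkl','wb'))
a=cv2.imread('pics/side6.png')[130:270,150:310]
cv2.imwrite('pics/v6.png',cv2.resize(a,(640,560),interpolation=cv2.INTER_CUBIC))
E
```

```text
19.6 [ 0.5056 -0.1346  0.1943] f [1.1261 0.001  0.4192] yaw y -0.1916616244384759 z [ 0.0048 -0.0028 -1.    ] 0.398642818338722
```

View pics/v6.png

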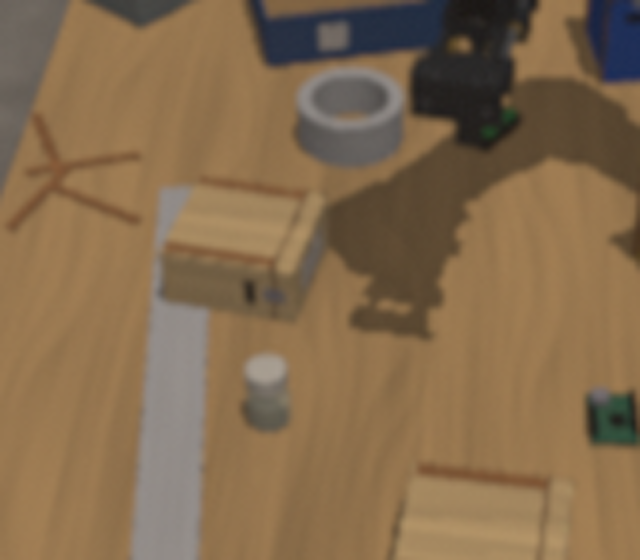

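The crate now lies across the tape, with its bottom corner at (162,298) and its far upper corners at (165,244) and (202,179).

```bash
python3 - <<'E'
from h import *
import pickle
np.set_printoptions(precision=4,suppress=True)
s=pickle.load(open('side6.pkl','rb'))
W=lambda u,v,z: w(s,150+(u-1.5)/4,130+(v-1.5)/4,z)[:2]
c=(W(159,188,0)+W(133,558,0)+W(212,187,0)+W(198,558,0))/4; n=np.array([.9947,.1029])
P=W(162,298,0);Q=W(165,244,.06);T=W(202,179,.06)
print(P,Q,T,np.hypot(*(Q-T)))
for m in (P+.055*np.array([-.194,-.981]),Q+.055*np.array([-.194,-.981]),(Q+T)/2): print(m,(m-c)@n)
st=np.array([.6338,-.1607]); m=st+.129*np.array([.981,-.194]); print('finger',(m-np.array([.7449,-.0107]))@n)
E
```

```text
[ 0.7763 -0.1354] [ 0.7683 -0.138 ] [ 0.7484 -0.2295] 0.09366059301193082
[ 0.7657 -0.1893] -0.000830467115607171
[ 0.7576 -0.1919] -0.009114744422451197
[ 0.7583 -0.1837] -0.007537165063055674
finger -0.002643055099999957
```

```bash
python3 -c "
from h import *
print(ticket.finish_job())"
```

```text
the job is handed in; nothing more can be done
None
```

I tipped both crates onto their near sides, pushed the stamped one onto the tape and handed the job in. No verdict was reported.

- **Tipping:** the left crate rocked back upright on the first pull, so I repeated it with a longer pull. The right crate went over the first time.
- **Stamp:** the wrist picture showed the ring on the right crate's underside. My camera turn there went the wrong way and stopped at joint 7's limit. It ended at 2.654 of 2.66 rad, and I turned it back.
- **Push:** I pushed the right crate about 190 mm with both fingers low on its near side.

**Last checks:**
- **Stamped crate:** it lies flat with its stamped face over the tape. Three estimates put the face's centre 1–9 mm short of the tape's centre line by camera, and the fingertip position gave 3 mm short. The limit is 28 mm.
- **Other crate:** it lies on its near side, well short of the tape.
- **Bystanders:** the jar, tape roll and circuit board looked undisturbed. The battery box and servo were out of the last picture, but I didn't go near them.
- **Robot:** it was clear of everything at hand-in, about 20 s into the 61 s limit.

I viewed 11 pictures, one over the budget.

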